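# Line up the sample tiles and poise the case lid for its stay

### The arm

A 6-joint arm with a two-finger parallel gripper is mounted at the origin on the work surface. World frame = base frame: x ahead of the robot, y to its left, z up, the work surface at z = 0. Lengths are in m, angles in rad, forces in N, time in s.
With the tool pointing down it reaches from about 0.35 to 0.975 m from the base axis. Payload 4.9 kg.
Tool frame: the origin (TCP) lies midway between the tips of the shut fingers; the grasp point (between the pads) lies ctrl.tcp_to_grasp behind it (ctrl.tcp_to_grasp is the distance from the TCP to the grasp point, in m); z points along the fingers, y is the direction in which the jaws open and shut (so a half turn about z gives the same grasp; the last joint's range is limited). The gripper opens to 85 mm and grips with 20 to 120 N. Pads are 22 mm wide; open, the fingers measure 114 mm over their backs; the gripper's body (76 mm by 85 mm) begins 54 mm behind the grasp point. The pads swing forward as they close: fully open they stand 13 mm farther back than shut.
Start: joints at [1.077, 0.053, 1.613, -0, 1.476, -0.119], TCP at [0.229, 0.582, 0.231] pointing down, gripper open.
Joint ranges: [-3.01, 3.01], [-1.01, 2.22], [0.06, 2.58], [-1.02, 4.17], [0.09, 2.62], [-3.14, 3.14]. Speed limits (rad/s): [2.57, 2.57, 3.14, 3.14, 3.14, 3.14].

### API

Orientations are given as a rotation vector (axis times angle).
In Python, from station import ctrl, get_image, calibration, finish_job, models gives the robot as it stands.
- The arm moves only by the shell command python3 -m creep 'ROWS' [FORCE]. ROWS is JSON, a list of rows, each a list of 7 numbers: the opening, from 0 (shut) to 1 (fully open), then the shift along the tool's x, y, z in m, then the turn, a rotation vector about the tool's x, y, z in degrees. A call has 1 to 20 rows; each row shifts and turns the commanded pose from where the row before left it, along the tool's axes as they then stand; what a row does not reach is not made up. A row lasts 1/10 s, in which the tool goes at most 50 mm and 8.59 degrees, less where a joint would pass 70% of its speed; a pose out of reach is approached as far as the arm can. A call with a gripper value outside its range is refused whole. The fingers move at their own pace and stop on an object; FORCE is the grip in N (left out, the last holds). Time passes only in rows, so rows that do not move let the fingers close. It gives the time, the measured TCP pose, the force and the opening at its end, in the units of the state.
- ctrl.get_obs(): the state, without advancing time (a new reading comes with each control period).
- get_image(name): name is "scene" or "top" or "wrist"; returns the picture (384x512x3 uint8, red, green, blue); there is no depth.
- calibration(name): a dict with "mtx" (3x3 intrinsics, pixels), "R" (3x3) and "t" (3): a world point X has camera coordinates R X + t. Camera axes: x right, y down, z forward; pixel columns grow to the right and rows downward; lengths in m; the calibration is good to about 2 mm. A picture is of the moment at which its call begins: read the wrist's pose just before it. calibration takes no time and is no camera call; for the wrist camera it gives the pose at the moment of the call.
- finish_job(): hands the job in, once; it reports no verdict.
Trained networks look in the newest picture that a camera, given by its name, has taken for a name from the list of things; names that differ only in an ending like _2 or _b are one class to them, and where a whole thing is asked for, a point or a joint stands for the part that bears it (a point fixed in the world has none). Each returns a list of dicts, best first, with "conf" (0 to 1); they miss things now and then, are a little off and sometimes report something else, mostly with a low value. They report only what shows in the picture. A call takes as long as a camera call. They do not tell look-alikes from the thing itself.
- models.search_frame(camera, name): "extent" ([left, top, right, bottom] in pixels, round what is visible of it).
The state is a dict: "t": time; "q": joint angles; "dq": joint speeds; "effort": joint torques, N m; "tool_pos": TCP position; "tool_rot": TCP orientation; "contact_force": force on the tool from outside, world axes, zero at the start; "wrist_torque": the same for the moment, N m; "opening": finger opening in m.
Only numpy, scipy, OpenCV 4.12 (cv2) and the standard library are available. Lean on these libraries where they do the work, as an engineer would, in place of code of your own. Each camera call takes 0.05 s, during which the arm holds its last target. There are 200 camera calls.

### The job

In the wooden sample case, nudge the three loose tiles into one straight row, edge to edge and flat against the long wall opposite the hinge. Then grip the lid's handle, swing the lid up from where it leans back to its balance point, standing straight up on its hinge, and finish while still gripping it steady there so that a lid stay can be fitted. Do not let the lid drop shut, and leave the jar, candlestick, tub and wooden rib where they are.

Things in the scene. Friction and masses are not known exactly. Their poses are not given: they have to be found in the camera images.
- case: Open tray of pale wood, fixed, 170 (x) by 330 mm (y); origin under its centre. Floor top 8 mm above the origin; walls 10 mm thick, tops at 26 mm; inside x -75..75, y -155..155 mm. The hinge runs along y over the -x wall (robot side). Facing the hinge is the +x wall: a tile flat against it has its centre at x = +45 mm. Turned up to 0.25 rad from the world axes.
- tile1: Square fired-clay tile, 60 x 60 mm, rim 12 mm thick, low stepped relief up to 15.5 mm; about 90 g; origin under its centre, x and y along its sides. Lies loose, face up and slightly turned, on the case floor, 20 to 55 mm short of its place at the +x wall. Three alike, spread along the case's y: tile1 at -y, tile2 in the middle, tile3 at +y.
- tile2: Square fired-clay tile, 60 x 60 mm, rim 12 mm thick, low stepped relief up to 15.5 mm; about 90 g; origin under its centre, x and y along its sides. Lies loose, face up and slightly turned, on the case floor, 20 to 55 mm short of its place at the +x wall. Three alike, spread along the case's y: tile1 at -y, tile2 in the middle, tile3 at +y.
- tile3: Square fired-clay tile, 60 x 60 mm, rim 12 mm thick, low stepped relief up to 15.5 mm; about 90 g; origin under its centre, x and y along its sides. Lies loose, face up and slightly turned, on the case floor, 20 to 55 mm short of its place at the +x wall. Three alike, spread along the case's y: tile1 at -y, tile2 in the middle, tile3 at +y.
- lid (a joint): Angle of the plywood lid (330 mm wide, 170 mm from hinge to free edge, 8 mm thick, 12 mm at the edge strip; about 0.3 kg). 0 = shut over the case, pi/2 = straight up, its balance point. Starts at its hinge stop, 1.92, leaning back towards the robot. The hinge turns freely: let go, the lid falls back to 1.92 or shut.
- lid_handle (a point): Middle of the grip bar of the lid's steel bow handle: round bar 12 mm across, 110 mm long, parallel to the hinge, 205 mm from the hinge axis, in the lid's mid-plane. It stands 29 mm clear of the lid's free edge; the bow's legs are 55 mm either side. The bar can turn between gripping fingers.
- lid_hinge (a point): Point on the lid's hinge axis, at the middle of its length, fixed to the case: 85 mm towards -x from the case's origin and 30 mm above it. Same axes as the case.
- slip_jar: Bystander: open clay jar, 72 mm across, 85 mm tall, origin under its centre.
- candle: Bystander: candlestick with candle, foot 80 mm across, 220 mm tall, origin under its centre.
- tub: Bystander: open black plastic tub, 120 x 170 x 55 mm, origin under its centre.
- rib: Bystander: flat wooden rib, 110 x 50 x 10 mm, origin under its centre.
Things that resemble listed ones, but are neither listed nor needed, are in the scene too. Leave any red or white look-alike of the tile3 alone.

How it is judged:
On the way, in this order (a step that is already met when the one before it is completed fails the run):
1. the three tiles lie in a straight, closed row flat against the wall facing the hinge, the lid still leaning back (x of each of tile1, tile2, tile3 in the frame of case above 0.04 m and z of each of tile1, tile2, tile3 in the frame of case below 0.011 m and angle between the x axis of each of tile1, tile2, tile3 and the x axis of case, either way round below 0.09 rad and linear speed of each of tile1, tile2, tile3 below 0.02 m/s and distance between tile1 and tile2 below 0.128 m and distance between each of tile2, tile1 and tile3 below 0.128 m and value of joint lid above 1.8 rad), for 0.2 s.
2. the lid is gripped and steady at its balance point (value of joint lid between 1.5008 and 1.6408 rad and velocity of joint lid between -0.05 and 0.05 rad/s and contact force between lid and the fingers above 2 N), for 0.3 s.
At the end, for the whole second after the job is handed in: Each tile lies flat on the case's floor within 5 mm of the wall facing the hinge and within 0.09 rad of square to it, the gaps in the row adding up to less than 8 mm; the lid is at rest within 0.07 rad of straight up (pi/2), gripped by the fingers with more than 2 N (all of step 2 and x of each of tile1, tile2, tile3 in the frame of case above 0.04 m and z of each of tile1, tile2, tile3 in the frame of case below 0.011 m and angle between the x axis of each of tile1, tile2, tile3 and the x axis of case, either way round below 0.09 rad and linear speed of each of tile1, tile2, tile3 below 0.02 m/s and distance between tile1 and tile2 below 0.128 m and distance between each of tile2, tile1 and tile3 below 0.128 m); the arm keeps its last pose, push and grip.
It fails at once if the lid drops towards shut (below 1.1 rad) (value of joint lid below 1.1 rad).
It fails at once if the clay jar is moved by more than 20 mm (distance of slip_jar from where it was at the start of the episode above 0.02 m).
It fails at once if the candlestick is moved by more than 20 mm (distance of candle from where it was at the start of the episode above 0.02 m).
It fails at once if the black tub is moved by more than 20 mm (distance of tub from where it was at the start of the episode above 0.02 m).
It fails at once if the wooden rib is moved by more than 20 mm (distance of rib from where it was at the start of the episode above 0.02 m).
It also fails if it takes over 72 s, if anything falls off the work surface, if the arm or the gripper's body presses on something with over 40 N, if the wrist force passes 120 N, or if a joint passes its speed limit or range.

## Working session

There is one attempt and no reset: what is moved stays moved. The work goes in short steps, Python scripts to look and compute and a shell command to move; the robot and the scene stay as the last step left them, time stands still between calls to the robot, and variables do not carry over. Pictures are saved under pics/ and viewed, about 8 in all and at most 12, crops included, and the job is handed in when it is done.

```bash
ls; mkdir -p pics; python3 - <<'E'
from station import ctrl,get_image,calibration,models
import cv2,numpy as np
o=ctrl.get_obs();print(o,ctrl.tcp_to_grasp)
ims=[]
for c in("scene","top"):
    im=get_image(c);cv2.imwrite(f"pics/{c}0.png",im[...,::-1]);ims.append(im)
    k=calibration(c);print(c,k)
    for n in("case","tile1","lid","lid_handle","slip_jar","candle","tub","rib"):
        print(n,[(np.round(d["extent"]).tolist(),round(d["conf"],2)) for d in models.search_frame(c,n)])
E
```

```text
pics
{'t': 0.0, 'q': array([ 1.07699008e+00,  5.33665809e-02,  1.61427693e+00, -3.40603211e-05,
        1.47601129e+00, -1.19024994e-01]), 'dq': array([-0.00094746,  0.00067085,  0.00031557,  0.00014874,  0.00010418,
       -0.00156662]), 'effort': array([-9.59396784e-04, -3.93675506e+01, -3.70180464e+01, -2.05807919e-04,
        7.04025166e-03,  2.32496791e-05]), 'tool_pos': array([0.22852016, 0.58105841, 0.23006719]), 'tool_rot': array([-0.58515047, -3.08601503,  0.00310382]), 'contact_force': array([-0.17099187,  0.16913834,  0.15601232]), 'wrist_torque': array([-0.02378103,  0.00053389, -0.02852135]), 'opening': 0.0853714032126153} 0.0187
scene {'mtx': array([[472.78184166,   0.        , 258.84438648],
       [  0.        , 472.78184166, 196.8704064 ],
       [  0.        ,   0.        ,   1.        ]]), 'R': array([[ 0.84955064,  0.52724629,  0.0165851 ],
       [ 0.40140814, -0.62574975, -0.66881145],
       [-0.34225023,  0.57484659, -0.74324705]]), 't': array([-0.48481156, -0.2137001 ,  1.57139807])}
case [([164.0, 123.0, 294.0, 279.0], 0.56), ([122.0, 275.0, 211.0, 362.0], 0
[... 802 characters left out ...]
-0.0023321,  0.6021713,  1.1632727])}
case [([223.0, 167.0, 346.0, 260.0], 0.88)]
tile1 [([239.0, 190.0, 262.0, 213.0], 0.87), ([185.0, 178.0, 206.0, 199.0], 0.8), ([227.0, 132.0, 249.0, 153.0], 0.62), ([262.0, 190.0, 285.0, 212.0], 0.6), ([289.0, 184.0, 307.0, 207.0], 0.59)]
lid [([231.0, 219.0, 344.0, 258.0], 0.89), ([119.0, 219.0, 148.0, 246.0], 0.25)]
lid_handle [([230.0, 219.0, 347.0, 262.0], 0.68), ([222.0, 165.0, 344.0, 261.0], 0.52)]
slip_jar [([121.0, 218.0, 150.0, 244.0], 0.79)]
candle [([92.0, 180.0, 134.0, 208.0], 0.88)]
tub [([359.0, 176.0, 420.0, 219.0], 0.95), ([347.0, 246.0, 370.0, 279.0], 0.64)]
rib [([348.0, 243.0, 369.0, 277.0], 0.79), ([263.0, 191.0, 286.0, 213.0], 0.49)]
```

View pics/scene0.png

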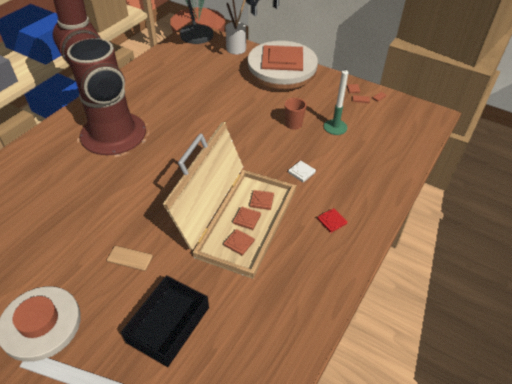

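View pics/top0.png

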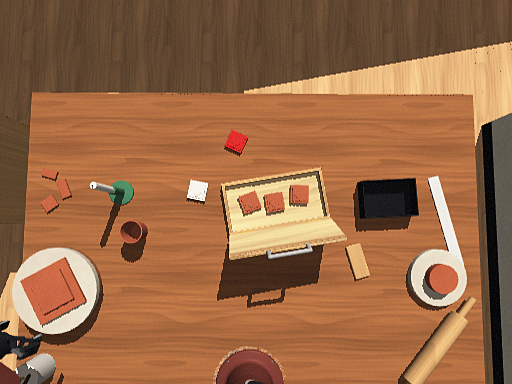

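```bash
python3 - <<'E'
from station import ctrl,calibration
import cv2,numpy as np
a=cv2.imread("pics/top0.png")[155:280,210:370];a=cv2.resize(a,None,fx=5,fy=5,interpolation=cv2.INTER_CUBIC)[:600]
cv2.imwrite("pics/topc.png",a)
k=calibration("wrist");p=ctrl.get_obs()
from scipy.spatial.transform import Rotation as R
T=R.from_rotvec(p["tool_rot"]).as_matrix()
print(k["mtx"],T,"cam in tool",T.T@(-k["R"].T@k["t"]-p["tool_pos"]),"camz in tool",T.T@k["R"].T)
E
```

```text
[[276.56448875   0.         255.92223996]
 [  0.         276.56448875 189.49870936]
 [  0.           0.           1.        ]] [[-9.30580574e-01  3.66087142e-01  1.26180711e-05]
 [ 3.66087142e-01  9.30580571e-01  6.49130413e-05]
 [ 1.20216980e-05  6.50261289e-05 -9.99999998e-01]] cam in tool [ 0.07758387 -0.00020711 -0.14313571] camz in tool [[ 3.17297717e-04 -9.52356059e-01 -3.04988256e-01]
 [ 9.99999950e-01  3.06442122e-04  8.34644881e-05]
 [ 1.39733374e-05 -3.04988267e-01  9.52356108e-01]]
```

View pics/topc.png

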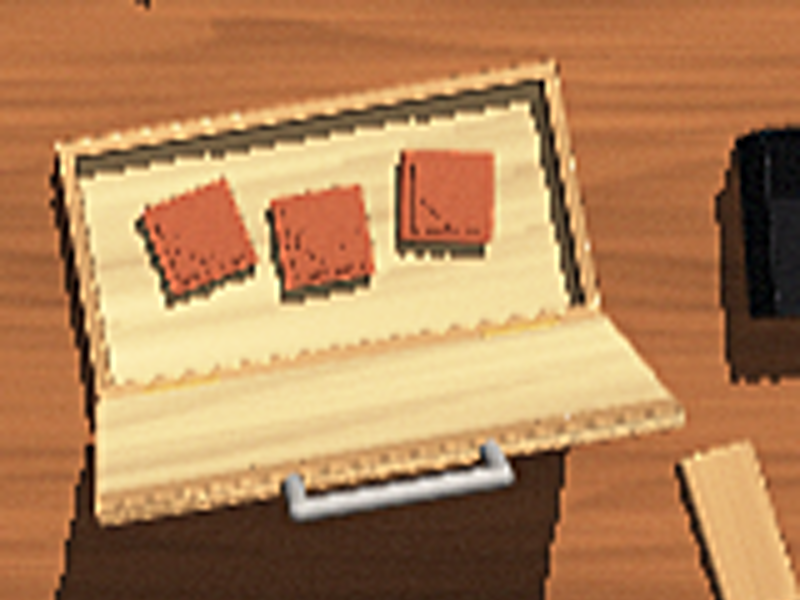

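```bash
cat > h.py <<'E'
import numpy as np,cv2
from station import ctrl,get_image,calibration,models
from scipy.spatial.transform import Rotation as R
def ray(k,u,z):
    d=k["R"].T@np.linalg.solve(k["mtx"],[u[0],u[1],1]);c=-k["R"].T@k["t"]
    return c+d*(z-c[2])/d[2]
def proj(k,X):
    c=k["mtx"]@(k["R"]@np.asarray(X).T+k["t"][:,None]);return (c[:2]/c[2]).T
E
python3 - <<'E'
from h import *
k=calibration("top")
f=lambda x,y:(210+(x+.5)/5-.5,155+(y+.5)/5-.5)
W=np.array([ray(k,f(*p),.026)[:2] for p in [(55,145),(555,60),(100,395),(600,305)]])
M=np.array([[.085,.165],[.085,-.165],[-.085,.165],[-.085,-.165]])
a=W-W.mean(0);th=np.arctan2((M[:,0]*a[:,1]-M[:,1]*a[:,0]).sum(),(M*a).sum());c=W.mean(0)
print("W",W,"c",c,"th",th)
Rm=np.array([[np.cos(th),-np.sin(th)],[np.sin(th),np.cos(th)]]);print("fit",(W-c)@Rm)
for n,q in dict(t3=[(225,180),(258,262),(170,300),(140,208)],t2=[(360,188),(372,278),(282,292),(268,200)],t1=[(402,150),(495,150),(490,245),(398,242)]).items():
    P=(np.array([ray(k,f(*p),.02)[:2] for p in q])-c)@Rm;print(n,P.mean(0).round(4),P.round(3).tolist())
for z in (.222,): print("handle",[(ray(k,f(*p),z)[:2]-c)@Rm for p in [(295,508),(508,470)]])
o=ctrl.get_obs()
# target: tool x toward case -x or +x?  report both
for s in (0,np.pi):
  d=th+s
  T=np.array([[np.cos(d),np.sin(d),0],[np.sin(d),-np.cos(d),0],[0,0,-1]])
  T0=R.from_rotvec(o["tool_rot"]);print(s,"turn deg",np.degrees((T0.inv()*R.from_matrix(T)).as_rotvec()))
E
```

```text
W [[ 0.63613528  0.09825136]
 [ 0.69343154 -0.22724582]
 [ 0.47453512  0.06733617]
 [ 0.53406225 -0.25463   ]] c [ 0.58454105 -0.07907207] th 0.17874873497879062
fit [[ 0.0823      0.16532476]
 [ 0.08081048 -0.16517344]
 [-0.08222205  0.16363439]
 [-0.08088843 -0.16378571]]
t3 [0.0072 0.0839] [[0.041, 0.06], [-0.015, 0.048], [-0.03, 0.109], [0.033, 0.118]]
t2 [-0.0078  0.0058] [[0.021, -0.026], [-0.038, -0.023], [-0.037, 0.036], [0.023, 0.035]]
t1 [ 0.0055 -0.0799] [[0.041, -0.057], [0.03, -0.117], [-0.03, -0.102], [-0.018, -0.044]]
handle [array([-0.15631129,  0.05815164]), array([-0.15609506, -0.05745704])]
0 turn deg [ 4.78214958e-04 -5.07435681e-03  1.48283949e+02]
3.141592653589793 turn deg [ 3.82073829e-03  3.60072078e-04 -3.17160507e+01]
```

```bash
python3 -m creep '[[0,0,0,-0.04,0,0,0],[0,0,0,-0.04,0,0,0],[0,0,0,-0.04,0,0,0],[0,-0.0324,-0.0319,0,0,0,0],[0,-0.0324,-0.0319,0,0,0,0],[0,-0.0324,-0.0319,0,0,0,0],[0,-0.0324,-0.0319,0,0,0,0],[0,-0.0324,-0.0319,0,0,0,0],[0,-0.0324,-0.0319,0,0,0,0],[0,-0.0324,-0.0319,0,0,0,0],[0,-0.0324,-0.0319,0,0,0,0],[0,-0.0324,-0.0319,0,0,0,0],[0,-0.0324,-0.0319,0,0,0,0],[0,-0.0324,-0.0319,0,0,0,0],[0,-0.0324,-0.0319,0,0,0,0],[0,-0.0324,-0.0319,0,0,0,0],[0,-0.0324,-0.0319,0,0,0,0],[0,-0.0324,-0.0319,0,0,0,0],[0,-0.0324,-0.0319,0,0,0,0]]'
python3 -m creep '[[0,0,0,0,0,0,8.5],[0,0,0,0,0,0,8.5],[0,0,0,0,0,0,8.5],[0,0,0,0,0,0,8.5],[0,0,0,0,0,0,8.5],[0,0,0,0,0,0,8.5],[0,0,0,0,0,0,8.5],[0,0,0,0,0,0,8.5],[0,0,0,0,0,0,8.5],[0,0,0,0,0,0,8.5],[0,0,0,0,0,0,8.5],[0,0,0,0,0,0,8.5],[0,0,0,0,0,0,8.5],[0,0,0,0,0,0,8.5],[0,0,0,0,0,0,8.5],[0,0,0,0,0,0,8.5],[0,0,0,0,0,0,8.5],[0,0,0,0,0,0,3.8],[0,0,0,0,0,0,0]]'
```

```text
t: 2.8
tool_pos: [0.5248, -0.0851, 0.3515]
tool_rot: [0.586, 3.086, 0.0]
contact_force: [0.0, -0.0, -0.5]
opening: -0.0
t: 4.7
tool_pos: [0.5243, -0.0831, 0.3514]
tool_rot: [3.129, 0.28, 0.0]
contact_force: [0.2, -1.3, 0.5]
opening: 0.0
```

```bash
python3 - <<'E'
from h import *
print(ctrl.get_obs()["q"])
a=get_image("wrist");b=get_image("scene")
cv2.imwrite("pics/w1.png",np.vstack([a,])[...,::-1]);
cv2.imwrite("pics/m1.png",np.hstack([cv2.resize(a,(448,336)),cv2.resize(b[60:324,100:452],(448,336))])[...,::-1][:, :896])
m=cv2.imread("pics/m1.png");cv2.imwrite("pics/m1.png",cv2.resize(m,(800,300)))
E
```

```text
[-2.97447036e-01 -2.15734508e-01  1.66919317e+00 -4.30482774e-06
  1.68795018e+00  1.09464012e+00]
```

View pics/m1.png

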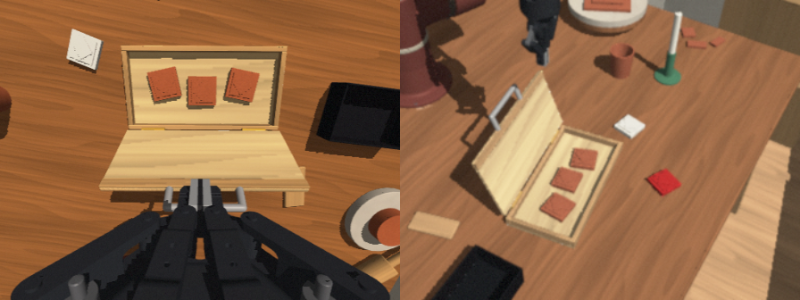

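```bash
python3 - <<'E'
from h import *
k=calibration("wrist");g=cv2.imread("pics/w1.png")
cv2.imwrite("pics/w1c.png",cv2.resize(g[50:180,140:390],(800,416),interpolation=cv2.INTER_CUBIC))
c=np.array([.585,-.079]);th=.179;Rm=np.array([[np.cos(th),-np.sin(th)],[np.sin(th),np.cos(th)]])
s=[(154.9,60.2),(367.4,60.2)]
for u in s:print((ray(k,u,.026)[:2]-c)@Rm)
for d in models.search_frame("wrist","tile1"):
  e=d["extent"];print(e,d["conf"],(ray(k,((e[0]+e[2])/2,(e[1]+e[3])/2),.018)[:2]-c)@Rm)
E
```

```text
[0.07818407 0.16263038]
[ 0.07862227 -0.1662105 ]
[289.9, 90.1, 330.7, 130.7] 0.95 [ 0.00354753 -0.08389712]
[85.9, 37.2, 133.4, 88.9] 0.76 [0.07501508 0.23714101]
[190.3, 83.0, 232.1, 128.0] 0.66 [0.01111186 0.07996733]
```

View pics/w1c.png

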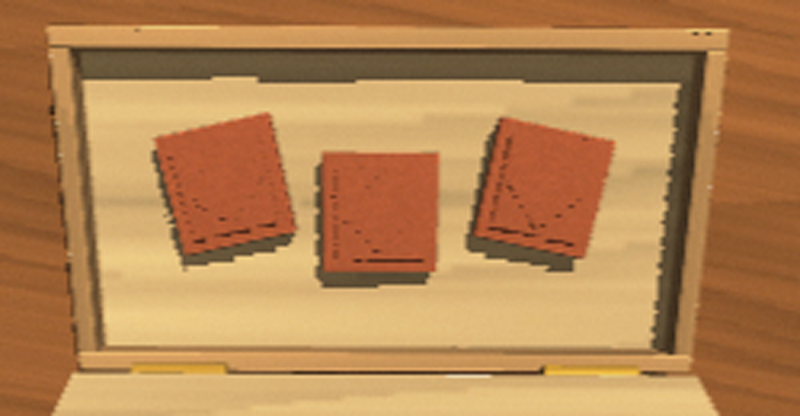

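```bash
python3 - <<'E'
from h import *
k=calibration("wrist")
c=np.array([.585,-.079]);th=.179;Rm=np.array([[np.cos(th),-np.sin(th)],[np.sin(th),np.cos(th)]])
F=lambda u,z:((ray(k,(140+u[0]*.3125-.34,50+u[1]*.3125-.34),z)[:2]-c)@Rm).round(4)
print("rim",[F(u,.026) for u in [(48,28),(728,28),(80,50),(705,50),(78,353),(690,353)]])
for n,q in dict(t3=[(155,138),(268,114),(296,230),(186,255)],t2=[(323,153),(438,153),(435,270),(325,270)],t1=[(500,118),(614,140),(583,258),(473,234)]).items():
  P=np.array([F(u,.020) for u in q]);print(n,P.mean(0),P.round(3).tolist())
E
```

```text
rim [array([0.0807, 0.1627]), array([ 0.0811, -0.1656]), array([0.071 , 0.1482]), array([ 0.0713, -0.1556]), array([-0.0785,  0.1641]), array([-0.0782, -0.1647])]
t3 [0.00785 0.08115] [[0.031, 0.116], [0.042, 0.058], [-0.014, 0.046], [-0.027, 0.104]]
t2 [-0.005625  0.001975] [[0.024, 0.031], [0.024, -0.027], [-0.035, -0.027], [-0.035, 0.031]]
t1 [ 0.0064   -0.081525] [[0.04, -0.058], [0.03, -0.116], [-0.029, -0.105], [-0.016, -0.047]]
```

```bash
python3 -m creep '[[0,0.008,0.003,0,0,0,0],[0,0,0,0,0,-7.5,0],[0,0,0,0,0,-7.5,0],[0,0.0108,0,0.0403,0,0,0],[0,0.0108,0,0.0403,0,0,0],[0,0.0108,0,0.0403,0,0,0],[0,0.0108,0,0.0403,0,0,0],[0,0.0108,0,0.0403,0,0,0],[0,0.0108,0,0.0403,0,0,0],[0,0,0,0,0,0,0]]'
python3 - <<'E'
from h import *
print(ctrl.get_obs()["q"])
a=get_image("scene")[60:260,110:330];b=get_image("top")[150:310,190:366]
cv2.imwrite("pics/m2.png",np.hstack([cv2.resize(a,(400,364)),cv2.resize(b,(400,364))])[...,::-1])
E
```

```text
t: 5.85
tool_pos: [0.5283, -0.0835, 0.0942]
tool_rot: [3.081, 0.277, -0.425]
contact_force: [-1.7, -0.1, -0.7]
opening: 0.0003
[-0.24066388  0.14402372  1.77238463 -0.10569537  1.47876041  1.17372256]
```

View pics/m2.png

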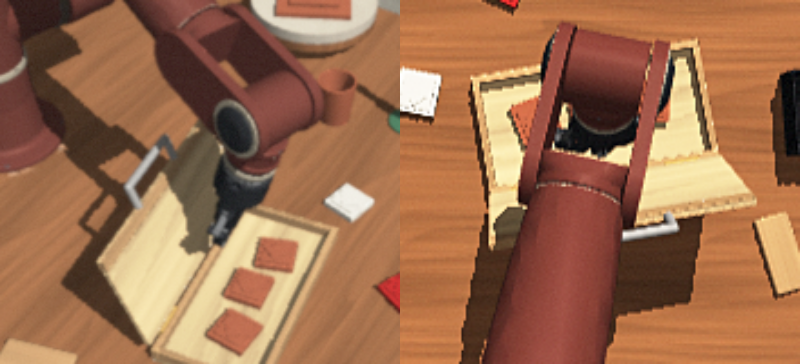

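```bash
python3 -m creep '[[0,0.0105,0.002,0.0391,0,0,0],[0,0.0105,0,0.0391,0,0,0],[0,0,0,0,0,0,0]]'
python3 -m creep '[[0,0.0048,0,-0.0013,0,0,0],[0,0.0048,0,-0.0013,0,0,0],[0,0.0048,0,-0.0013,0,0,0],[0,0.0048,0,-0.0013,0,0,0],[0,0.0048,0,-0.0013,0,0,0],[0,0.0048,0,-0.0013,0,0,0],[0,0.0048,0,-0.0013,0,0,0],[0,0.0048,0,-0.0013,0,0,0],[0,0.0048,0,-0.0013,0,0,0]]'
```

```text
t: 6.25
tool_pos: [0.5313, -0.0862, 0.018]
tool_rot: [3.08, 0.276, -0.414]
contact_force: [-1.3, -0.4, -0.1]
opening: -0.0
t: 7.15
tool_pos: [0.5763, -0.0793, 0.0218]
tool_rot: [3.078, 0.275, -0.413]
contact_force: [-7.5, -2.2, 10.2]
opening: 0.0001
```

```bash
python3 - <<'E'
from h import *
print(ctrl.get_obs()["tool_pos"],ctrl.get_obs()["contact_force"])
a=get_image("wrist");cv2.imwrite("pics/w3.png",a[...,::-1])
E
```

```text
[ 0.57627786 -0.07927398  0.02182474] [-7.53666975 -2.16180532 10.24061604]
```

View pics/w3.png

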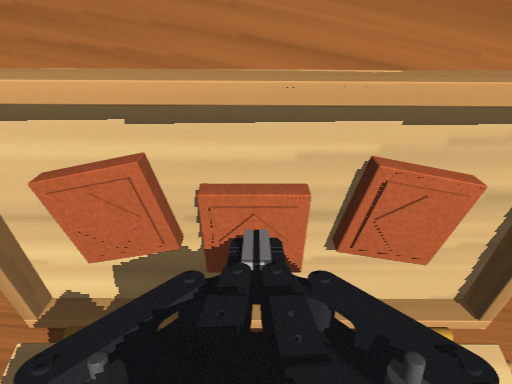

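```bash
python3 -m creep '[[0,-0.0026,0,-0.0097,0,0,0],[0,-0.0116,0,0.0031,0,0,0],[0,-0.0116,0,0.0031,0,0,0],[0,-0.0116,0,0.0031,0,0,0],[0,-0.0116,0,0.0031,0,5,0],[0,0,0,0,0,5,0],[0,0,0,0,0,0,0],[0,0,0,0,0,0,0]]'
python3 - <<'E'
from h import *
print(ctrl.get_obs()["tool_pos"],ctrl.get_obs()["contact_force"])
k=calibration("wrist");cv2.imwrite("pics/w4.png",get_image("wrist")[...,::-1])
c=np.array([.582,-.080]);th=.179;Rm=np.array([[np.cos(th),-np.sin(th)],[np.sin(th),np.cos(th)]])
print((ctrl.get_obs()["tool_pos"][:2]-c)@Rm)
for d in models.search_frame("wrist","tile1"):
  e=d["extent"];print(e,d["conf"],(ray(k,((e[0]+e[2])/2,(e[1]+e[3])/2),.016)[:2]-c)@Rm)
E
```

```text
t: 8.0
tool_pos: [0.5291, -0.0874, 0.0302]
tool_rot: [3.118, 0.278, -0.138]
contact_force: [-0.3, -0.3, 0.1]
opening: -0.0004
[ 0.52910775 -0.08738496  0.03020804] [-0.32297693 -0.3266219   0.11949443]
[-0.05259672  0.00203306]
[341.5, 61.1, 495.4, 192.0] 0.91 [ 0.01066162 -0.08552117]
[22.0, 52.5, 180.3, 188.0] 0.68 [0.01413868 0.08398566]
[193.4, 93.2, 315.6, 205.5] 0.63 [-0.00175676  0.0024924 ]
```

```bash
python3 -m creep '[[0,0.0008,0,0.0092,0,0,0],[0,0.0008,0,0.0092,0,0,0],[0,0,0,0,0,0,0],[0,0,0,0,0,0,0]]'
```

```text
t: 8.5
tool_pos: [0.5294, -0.087, 0.0107]
tool_rot: [3.119, 0.279, -0.139]
contact_force: [-0.8, -0.1, -0.4]
opening: -0.0004
```

```bash
python3 -m creep '[[0,0.005,0,-0.0004,0,0,0],[0,0.005,0,-0.0004,0,0,0],[0,0.005,0,-0.0004,0,0,0],[0,0.005,0,-0.0004,0,0,0],[0,0.005,0,-0.0004,0,0,0]]'
```

```text
t: 9.0
tool_pos: [0.555, -0.0828, 0.0118]
tool_rot: [3.118, 0.279, -0.137]
contact_force: [-2.7, -0.7, 1.9]
opening: -0.0
```

```bash
python3 -m creep '[[0,0.005,0,-0.0002,0,0,0],[0,0.005,0,-0.0004,0,0,0],[0,0.005,0,-0.0004,0,0,0],[0,0.005,0,-0.0004,0,0,0],[0,0.005,0,-0.0004,0,0,0],[0,0.003,0,-0.0003,0,0,0]]'
python3 -m creep '[[0,0.002,0,-0.0002,0,0,0],[0,0.002,0,-0.0002,0,0,0]]'
```

```text
t: 9.6
tool_pos: [0.5829, -0.0777, 0.0112]
tool_rot: [3.118, 0.279, -0.135]
contact_force: [-1.8, -0.1, 2.3]
opening: 0.0001
t: 9.8
tool_pos: [0.5842, -0.0773, 0.0111]
tool_rot: [3.118, 0.28, -0.146]
contact_force: [-12.6, -2.7, 10.8]
opening: -0.0
```

```bash
python3 -m creep '[[0,-0.019,0,0.0014,0,0,0],[0,-0.019,0,0.0014,0,0,0],[0,-0.019,0,0.0014,0,0,0],[0,0,-0.042,0,0,0,0],[0,0,-0.042,0,0,0,0],[0,0,0,0,0,0,0],[0,0,0,0,0,0,0]]'
python3 -m creep '[[0,0.006,0,-0.0004,0,0,0],[0,0.006,0,-0.0004,0,0,0],[0,0.006,0,-0.0004,0,0,0],[0,0.006,0,-0.0004,0,0,0],[0,0.005,0,-0.0004,0,0,0]]'
```

```text
t: 10.5
tool_pos: [0.5153, -0.004, 0.0119]
tool_rot: [3.118, 0.282, -0.135]
contact_force: [0.7, 0.5, -0.1]
opening: 0.0002
t: 11.0
tool_pos: [0.5441, 0.0003, 0.0115]
tool_rot: [3.118, 0.278, -0.137]
contact_force: [-1.8, -1.0, 2.9]
opening: -0.0001
```

```bash
python3 -m creep '[[0,0.005,0,-0.0004,0,0,0],[0,0.005,0,-0.0004,0,0,0],[0,0.005,0,-0.0004,0,0,0],[0,0.005,0,-0.0004,0,0,0],[0,0.003,0,-0.0002,0,0,0],[0,0.003,0,-0.0002,0,0,0],[0,0.002,0,-0.0002,0,0,0]]'
```

```text
t: 11.7
tool_pos: [0.5697, 0.0053, 0.0112]
tool_rot: [3.118, 0.28, -0.145]
contact_force: [-10.7, -2.4, 9.0]
opening: 0.0002
```

```bash
python3 -m creep '[[0,-0.019,0,0.0014,0,0,0],[0,-0.019,0,0.0014,0,0,0],[0,-0.019,0,0.0014,0,0,0],[0,0,0.043,0,0,0,0],[0,0,0.043,0,0,0,0],[0,0,0.043,0,0,0,0],[0,0,0.043,0,0,0,0],[0,0,0,0,0,0,0],[0,0,0,0,0,0,0]]'
python3 -m creep '[[0,0.006,0,-0.0004,0,0,0],[0,0.006,0,-0.0004,0,0,0],[0,0.006,0,-0.0004,0,0,0],[0,0.006,0,-0.0004,0,0,0],[0,0.005,0,-0.0004,0,0,0]]'
```

```text
t: 12.6
tool_pos: [0.5459, -0.1746, 0.012]
tool_rot: [3.119, 0.276, -0.135]
contact_force: [0.1, 0.7, -0.3]
opening: -0.0003
t: 13.1
tool_pos: [0.5747, -0.1681, 0.0115]
tool_rot: [3.118, 0.281, -0.136]
contact_force: [-0.8, -0.0, 0.3]
opening: -0.0004
```

```bash
python3 -m creep '[[0,0.005,0,-0.0004,0,0,0],[0,0.005,0,-0.0004,0,0,0],[0,0.005,0,-0.0004,0,0,0],[0,0.005,0,-0.0004,0,0,0],[0,0.003,0,-0.0002,0,0,0],[0,0.003,0,-0.0002,0,0,0],[0,0.002,0,-0.0002,0,0,0]]'
python3 -m creep '[[0,-0.019,0,0.0014,0,0,0],[0,-0.019,0,0.0014,0,0,0],[0,-0.01,0,0.001,0,0,0],[0,0,0,-0.03,0,0,0],[0,0,0,-0.04,0,0,0],[0,0,0,0,0,0,0]]'
cat > look.py <<'E'
from h import *
import sys
o=ctrl.get_obs();k=calibration("wrist");cv2.imwrite(sys.argv[1],get_image("wrist")[...,::-1])
c=np.array([.582,-.080]);th=.179;Rm=np.array([[np.cos(th),-np.sin(th)],[np.sin(th),np.cos(th)]])
print("tool case",(o["tool_pos"][:2]-c)@Rm,o["tool_pos"][2],o["contact_force"])
for d in models.search_frame("wrist","tile1"):
  e=d["extent"];print(np.round(e),d["conf"],[((ray(k,u,.020)[:2]-c)@Rm).round(4) for u in [((e[0]+e[2])/2,(e[1]+e[3])/2),(e[0],e[3]),(e[2],e[3])]])
E
python3 look.py pics/w5.png
```

```text
t: 13.8
tool_pos: [0.599, -0.1641, 0.0113]
tool_rot: [3.118, 0.28, -0.15]
contact_force: [-15.6, -2.6, 10.4]
opening: -0.0002
t: 14.4
tool_pos: [0.5651, -0.1728, 0.0882]
tool_rot: [3.114, 0.278, -0.118]
contact_force: [0.7, -0.0, 0.7]
opening: -0.0001
tool case [-0.03313595 -0.08833492] 0.08815384864781736 [ 0.70015552 -0.04229509  0.7443765 ]
[ 75.  45. 177. 138.] 0.96 [array([0.0464, 0.0013]), array([0.0139, 0.0449]), array([ 0.0138, -0.0309])]
[192.  50. 280. 140.] 0.88 [array([ 0.0441, -0.0752]), array([ 0.0125, -0.0414]), array([ 0.0124, -0.1074])]
[  3.  46.  81. 140.] 0.82 [array([0.0454, 0.0598]), array([0.0125, 0.0981]), array([0.0124, 0.0404])]
```

View pics/w5.png

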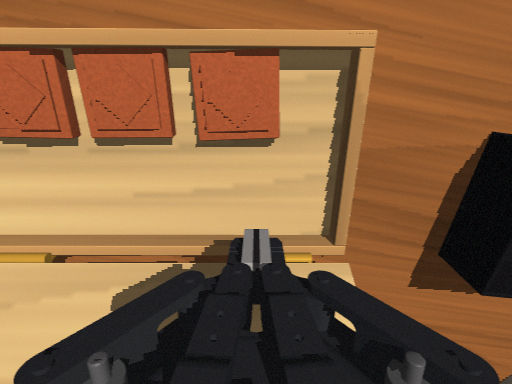

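```bash
python3 -m creep '[[0,0.0388,0.0215,-0.0034,0,0,0],[0,0.0388,0.0215,-0.0034,0,0,0],[0,0.0017,0,0.02,0,0,0],[0,0.0017,0,0.02,0,0,0],[0,0,0,0,0,0,0],[0,0,0,0,0,0,0]]'; python3 look.py pics/w6.png
```

```text
t: 15.1
tool_pos: [0.6434, -0.1991, 0.0393]
tool_rot: [3.12, 0.279, -0.141]
contact_force: [-0.1, -0.4, 0.2]
opening: 0.0004
tool case [ 0.0391812  -0.12809053] 0.03934027162091531 [-0.07283505 -0.38024392  0.17418506]
[  2. 174. 117. 260.] 0.98 [array([ 0.0453, -0.0037]), array([0.0122, 0.0451]), array([ 0.0123, -0.0341])]
[118. 179. 224. 260.] 0.91 [array([ 0.0439, -0.0747]), array([ 0.0126, -0.0348]), array([ 0.0127, -0.1071])]
[  3. 223.  10. 256.] 0.58 [array([0.0284, 0.0361]), array([0.0152, 0.0432]), array([0.0152, 0.0382])]
```

```bash
python3 -m creep '[[0,0.0062,0.003,0.0136,0,0,0],[0,0.0012,0,0.0139,0,0,0],[0,0,0,0,0,0,0],[0,0,0,0,0,0,0]]';  python3 -m creep '[[0,0,-0.004,0,0,0,0],[0,0,-0.004,0,0,0,0],[0,0,-0.004,0,0,0,0],[0,0,-0.004,0,0,0,0]]'; python3 -m creep '[[0,0,-0.004,0,0,0,0],[0,0,-0.004,0,0,0,0]]'; python3 -m creep '[[0,0,-0.003,0,0,0,0],[0,0,-0.002,0,0,0,0]]';python3 look.py pics/w7.png
```

```text
t: 15.6
tool_pos: [0.6493, -0.2014, 0.0119]
tool_rot: [3.119, 0.279, -0.139]
contact_force: [0.1, 1.3, -0.5]
opening: 0.0
t: 16.0
tool_pos: [0.6474, -0.1856, 0.0136]
tool_rot: [3.118, 0.279, -0.135]
contact_force: [-0.4, 0.1, -0.9]
opening: -0.0
t: 16.2
tool_pos: [0.646, -0.1779, 0.0135]
tool_rot: [3.118, 0.279, -0.135]
contact_force: [0.1, -0.8, 0.7]
opening: -0.0001
t: 16.4
tool_pos: [0.6451, -0.173, 0.0134]
tool_rot: [3.118, 0.279, -0.135]
contact_force: [0.6, -1.3, 1.4]
opening: 0.0003
tool case [ 0.04550352 -0.10278415] 0.013449043372175052 [ 0.59444655 -1.30581063  1.39543084]
[118. 210. 237. 293.] 0.93 [array([ 0.044 , -0.0593]), array([ 0.0143, -0.0204]), array([ 0.0142, -0.0917])]
[  2. 207. 136. 296.] 0.78 [array([0.0442, 0.0013]), array([0.0121, 0.05  ]), array([ 0.012 , -0.0308])]
[  1. 232.  20. 297.] 0.71 [array([0.0355, 0.0368]), array([0.0116, 0.0506]), array([0.0116, 0.0392])]
[  4. 173. 384. 384.] 0.52 [array([ 0.0252, -0.0669]), array([-0.0692,  0.0772]), array([-0.0695, -0.1951])]
```

```bash
python3 -m creep '[[0,0,-0.004,0.001,0,0,0],[0,0,-0.004,0,0,0,0]]'; python3 -m creep '[[0,0,-0.003,0,0,0,0],[0,0,0,0,0,0,0]]'; python3 -m creep '[[0,0,0.006,0,0,0,0],[0,0,0,-0.05,0,0,0],[0,0,0,-0.05,0,0,0],[0,-0.02,-0.045,0,0,0,0],[0,-0.02,-0.045,0,0,0,0],[0,-0.02,0,0,0,0,0],[0,0,0,0,0,0,0]]';python3 look.py pics/w8.png
```

```text
t: 16.7
tool_pos: [0.6442, -0.1663, 0.0132]
tool_rot: [3.116, 0.278, -0.134]
contact_force: [-0.2, -3.1, 3.2]
opening: -0.0002
t: 16.9
tool_pos: [0.6435, -0.1625, 0.0131]
tool_rot: [3.117, 0.279, -0.134]
contact_force: [0.4, -3.5, 5.0]
opening: -0.0001
t: 17.6
tool_pos: [0.575, -0.087, 0.1154]
tool_rot: [3.12, 0.281, -0.142]
contact_force: [0.1, -0.1, -0.0]
opening: -0.0
tool case [-0.00817234 -0.00561594] 0.11542782766919141 [ 0.13435924 -0.09496682 -0.04891542]
[117.  86. 199. 160.] 0.94 [array([0.0443, 0.0751]), array([0.0122, 0.1152]), array([0.0123, 0.0439])]
[276.  88. 349. 164.] 0.7 [array([ 0.0423, -0.0523]), array([ 0.0095, -0.023 ]), array([ 0.0096, -0.0868])]
[198.  84. 276. 167.] 0.58 [array([0.0423, 0.01  ]), array([0.0064, 0.0452]), array([ 0.0065, -0.0232])]
```

View pics/w8.png

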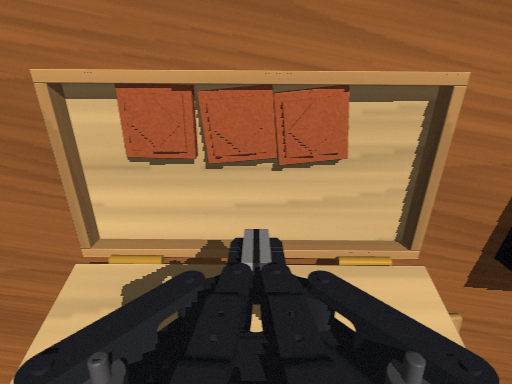

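```bash
python3 -m creep '[[0,0.0176,-0.0457,-0.0015,0,0,0],[0,0.0176,-0.0457,-0.0015,0,0,0],[0,0.0176,-0.0457,-0.0015,0,0,0],[0,0.003,0,0.0345,0,0,0],[0,0.003,0,0.0345,0,0,0],[0,0,0,0,0,0,0],[0,0,0,0,0,0,0]]';python3 look.py pics/w9.png
```

```text
t: 18.4
tool_pos: [0.6055, 0.0552, 0.0468]
tool_rot: [3.119, 0.278, -0.14]
contact_force: [-0.3, 0.7, 0.6]
opening: 0.0001
tool case [0.04718028 0.12884876] 0.04681803768678335 [-0.28633654  0.68273774  0.61863131]
[466. 186. 510. 266.] 0.93 [array([ 0.0424, -0.0282]), array([ 0.0091, -0.0232]), array([ 0.009 , -0.0548])]
[ 26. 110. 142. 221.] 0.88 [array([0.0856, 0.2343]), array([0.0466, 0.2826]), array([0.0466, 0.205 ])]
[380. 187. 487. 267.] 0.84 [array([0.0417, 0.0086]), array([0.0082, 0.0388]), array([ 0.0082, -0.0382])]
[287. 185. 386. 264.] 0.76 [array([0.0437, 0.0741]), array([0.0112, 0.1063]), array([0.0111, 0.0347])]
[500. 377. 510. 382.] 0.18 [array([-0.1155, -0.094 ]), array([-0.1195, -0.0909]), array([-0.1195, -0.1   ])]
```

```bash
python3 -m creep '[[0,0.0015,0,0.0175,0,0,0],[0,0.0015,0,0.0175,0,0,0],[0,0,0,0,0,0,0],[0,0,0,0,0,0,0]]';  python3 -m creep '[[0,0,0.004,0,0,0,0],[0,0,0.004,0,0,0,0],[0,0,0.003,0,0,0,0]]'; python3 -m creep '[[0,0,0.003,0,0,0,0],[0,0,0.003,0,0,0,0]]'; python3 -m creep '[[0,0,0.003,0,0,0,0],[0,0,0,0,0,0,0]]';python3 look.py pics/w10.png
```

```text
t: 18.9
tool_pos: [0.6045, 0.0555, 0.0114]
tool_rot: [3.119, 0.279, -0.14]
contact_force: [-0.2, 0.8, -1.1]
opening: -0.0001
t: 19.2
tool_pos: [0.6079, 0.0443, 0.0132]
tool_rot: [3.118, 0.279, -0.135]
contact_force: [-0.4, 0.5, -1.0]
opening: -0.0003
t: 19.4
tool_pos: [0.6087, 0.039, 0.013]
tool_rot: [3.119, 0.279, -0.136]
contact_force: [-1.0, 3.2, 1.7]
opening: 0.0004
t: 19.6
tool_pos: [0.6092, 0.0359, 0.0129]
tool_rot: [3.119, 0.279, -0.136]
contact_force: [-0.4, 2.6, 2.5]
opening: -0.0002
tool case [0.04740806 0.10918566] 0.012928550238338953 [-0.4015232   2.55807092  2.54819416]
[276. 210. 394. 296.] 0.95 [array([0.0454, 0.0645]), array([0.0146, 0.0965]), array([0.0145, 0.0257])]
[  0. 129.  80. 252.] 0.84 [array([0.0834, 0.2177]), array([0.0463, 0.2512]), array([0.0463, 0.2065])]
[378. 212. 508. 302.] 0.73 [array([0.0426, 0.0039]), array([0.0094, 0.0347]), array([ 0.0094, -0.0442])]
```

```bash
python3 -m creep '[[0,0,0.003,0,0,0,0],[0,0,0.001,0,0,0,0]]'; python3 -m creep '[[0,0,-0.006,0,0,0,0],[0,0,0,-0.03,0,0,0],[0,0,0,-0.04,0,0,0],[0,-0.0425,0.05,0.004,0,0,0],[0,-0.0425,0.05,0.004,0,0,0],[0,0,0,0,0,0,0],[0,0,0,0,0,0,0]]';python3 look.py pics/w11.png
```

```text
t: 19.9
tool_pos: [0.6099, 0.0324, 0.0129]
tool_rot: [3.119, 0.279, -0.136]
contact_force: [-0.9, 4.9, 5.5]
opening: 0.0002
t: 20.6
tool_pos: [0.5635, -0.0485, 0.0813]
tool_rot: [3.118, 0.276, -0.137]
contact_force: [0.3, 0.1, 0.4]
opening: -0.0001
tool case [-0.01259294  0.03432019] 0.08127627074470947 [0.32762471 0.10530447 0.40964119]
[166.  78. 258. 166.] 0.87 [array([0.0463, 0.0645]), array([0.0143, 0.1005]), array([0.0141, 0.0325])]
[  0.  47.   7. 126.] 0.86 [array([0.0702, 0.2022]), array([0.0443, 0.2138]), array([0.0443, 0.2089])]
[339.  89. 434. 174.] 0.82 [array([ 0.0398, -0.059 ]), array([ 0.0081, -0.0286]), array([ 0.0079, -0.1009])]
```

View pics/w11.png

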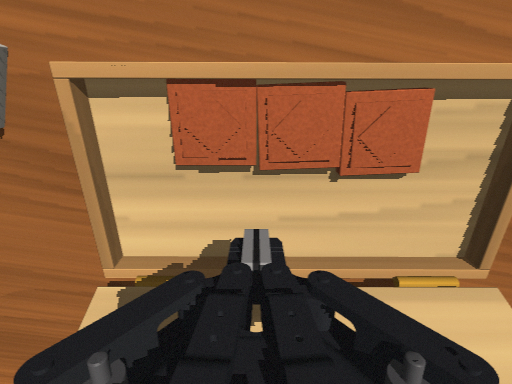

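```bash
python3 -m creep '[[0,-0.0075,0.031,0.0007,0,0,0],[0,0.003,0,0.0345,0,0,0],[0,0.003,0,0.0345,0,0,0],[0,0,0,0,0,0,0],[0,0,0,0,0,0,0],[0,0.005,0,-0.0004,0,0,0],[0,0.005,0,-0.0004,0,0,0],[0,0.005,0,-0.0004,0,0,0],[0,0.005,0,-0.0004,0,0,0]]'; python3 -m creep '[[0,0.003,0,-0.0002,0,0,0],[0,0.003,0,-0.0002,0,0,0]]';python3 look.py pics/w12.png
```

```text
t: 21.6
tool_pos: [0.5826, -0.0756, 0.0128]
tool_rot: [3.118, 0.279, -0.136]
contact_force: [-1.9, 0.2, 1.4]
opening: -0.0002
t: 21.8
tool_pos: [0.5834, -0.0753, 0.0127]
tool_rot: [3.117, 0.281, -0.159]
contact_force: [-22.8, -3.8, 19.2]
opening: 0.0002
tool case [0.0022195  0.00442335] 0.012665061477755282 [-22.80807872  -3.77933406  19.18251532]
[190. 116. 323. 237.] 0.93 [array([0.046 , 0.0038]), array([0.011 , 0.0398]), array([ 0.0112, -0.0322])]
[317. 132. 450. 240.] 0.87 [array([ 0.0412, -0.0596]), array([ 0.0094, -0.0293]), array([ 0.0095, -0.1017])]
[ 60. 121. 204. 234.] 0.65 [array([0.0455, 0.0652]), array([0.013 , 0.1097]), array([0.0132, 0.0322])]
```

```bash
python3 -m creep '[[0,-0.014,0,0.0012,0,0,0],[0,-0.015,0,0.0012,0,0,0],[0,0,0.033,0,0,0,0],[0,0,0.033,0,0,0,0],[0,0,0,0,0,0,0],[0,0.006,0,-0.0005,0,0,0],[0,0.006,0,-0.0005,0,0,0],[0,0.005,0,-0.0004,0,0,0],[0,0.005,0,-0.0004,0,0,0]]'; python3 -m creep '[[0,0.003,0,-0.0002,0,0,0],[0,0.003,0,-0.0002,0,0,0]]'
```

```text
t: 22.8
tool_pos: [0.5931, -0.1399, 0.0122]
tool_rot: [3.118, 0.281, -0.137]
contact_force: [-1.9, -0.7, 0.8]
opening: 0.0001
t: 23.0
tool_pos: [0.5947, -0.1395, 0.012]
tool_rot: [3.118, 0.282, -0.156]
contact_force: [-19.9, -3.2, 14.7]
opening: 0.0001
```

```bash
python3 -m creep '[[0,-0.02,0,0.0015,0,0,0],[0,0,-0.03,-0.035,0,0,0],[0,0,-0.03,-0.035,0,0,0],[0,0,0,-0.03,0,0,0],[0,0,0,0,0,0,0],[0,0,0,0,0,0,0]]';python3 look.py pics/w13.png; python3 - <<'E'
import cv2
g=cv2.imread("pics/w13.png")[60:200,100:400];cv2.imwrite("pics/w13c.png",cv2.resize(g,(800,373),interpolation=cv2.INTER_CUBIC))
E
```

```text
t: 23.6
tool_pos: [0.5777, -0.0825, 0.113]
tool_rot: [3.118, 0.28, -0.133]
contact_force: [-0.5, -0.2, 0.2]
opening: 0.0002
tool case [-0.00468404 -0.00169236] 0.1130103370610098 [-0.54025522 -0.17499096  0.1570125 ]
[288.  92. 362. 166.] 0.79 [array([ 0.0442, -0.0593]), array([ 0.0124, -0.0304]), array([ 0.0124, -0.0944])]
[214.  90. 289. 168.] 0.77 [array([0.0439, 0.0017]), array([0.0107, 0.0345]), array([ 0.0107, -0.0307])]
[133.  89. 217. 163.] 0.63 [array([0.0462, 0.0641]), array([0.0146, 0.1035]), array([0.0147, 0.0317])]
```

View pics/w13c.png

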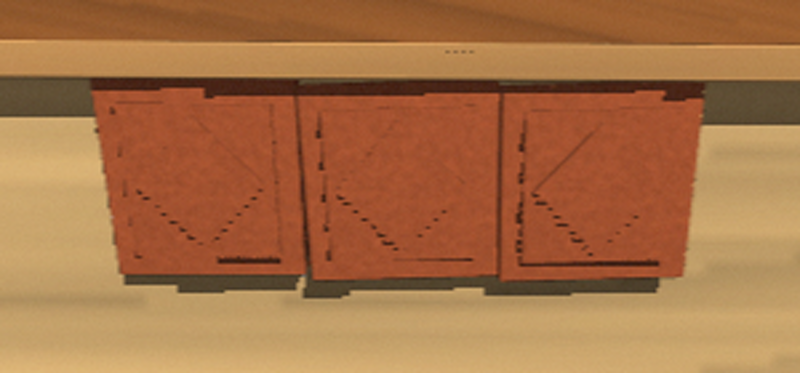

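```bash
python3 -m creep '[[0,-0.0042,0,-0.0478,0,0,0],[0,-0.0042,0,-0.0478,0,0,0],[0,-0.0042,0,-0.0478,0,0,0],[0,-0.0042,0,-0.0478,0,0,0],[0,-0.0042,0,-0.0478,0,0,0],[0.5,0,0,0,0,5,0],[0.5,0,0,0,0,0,-8.2],[0.5,0,0,0,0,0,-8.2],[0.5,0,0,0,0,0,-8.2],[0.5,0,0,0,0,0,-8.2],[0.5,0,0,0,0,0,-8.2],[0.5,0,0,0,0,0,-8.2],[0.5,0,0,0,0,0,-8.2],[0.5,0,0,0,0,0,-8.2],[0.5,0,0,0,0,0,-8.2],[0.5,0,0,0,0,0,-8.2],[0.5,0,0,0,0,0,-8.2]]'; python3 -m creep '[[0.5,0,-0.0375,0,0,0,0],[0.5,0,-0.0375,0,0,0,0],[0.5,0,-0.0375,0,0,0,0],[0.5,0,-0.0375,0,0,0,0],[0.5,0,0,0,0,0,0],[0.5,0,0,0,0,0,0]]' 30; python3 look.py pics/w14.png
python3 - <<'E'
import sys;sys.path.insert(0,".")
from h import *
o=ctrl.get_obs();print(o["q"]);k=calibration("wrist");im=cv2.imread("pics/w14.png")
c=np.array([.582,-.080]);th=.179;Rm=np.array([[np.cos(th),-np.sin(th)],[np.sin(th),np.cos(th)]])
for ph,col in ((1.92,(0,255,0)),):
  x=-.085+.205*np.cos(ph);z=.03+.205*np.sin(ph)
  P=np.array([[*(Rm@[x,y]+c),z] for y in(-.055,0,.055)]);print("handle",P[1],proj(k,P))
g=im.copy()
for p in proj(k,P): cv2.circle(g,tuple(int(round(v)) for v in p),2,(0,255,0),-1)
cv2.imwrite("pics/w14m.png",cv2.resize(g,(768,576)))
E
```

```text
t: 25.4
tool_pos: [0.5764, -0.0831, 0.3494]
tool_rot: [-2.002, -2.417, 0.002]
contact_force: [0.8, -0.5, -0.0]
opening: 0.0427
t: 26.0
tool_pos: [0.4289, -0.1102, 0.3506]
tool_rot: [-2.011, -2.412, 0.0]
contact_force: [-0.2, 0.3, -0.0]
opening: 0.0428
tool case [-0.15603947 -0.00244105] 0.3506466420162815 [-0.23998412  0.25083881 -0.01319143]
[350. 164. 385. 196.] 0.83 [array([ 0.042, -0.058]), array([ 0.0138, -0.0875]), array([ 0.0776, -0.0874])]
[357.  90. 399. 129.] 0.79 [array([0.0455, 0.0628]), array([0.0144, 0.031 ]), array([0.0853, 0.0311])]
[352. 127. 392. 166.] 0.69 [array([0.0433, 0.0021]), array([ 0.0122, -0.0319]), array([ 0.0832, -0.0317])]
[452.  64. 510. 118.] 0.56 [array([0.2073, 0.0919]), array([0.1692, 0.0499]), array([0.2663, 0.0501])]
[394.   0. 429.  10.] 0.49 [array([0.0748, 0.2117]), array([0.0501, 0.2053]), array([0.1018, 0.2054])]
[-4.18783373e-01 -4.34698487e-01  1.84061876e+00  2.11441027e-04
  1.73738876e+00 -6.00676322e-01]
handle [ 0.42933812 -0.10762212  0.22262732] [[255.64944757 227.94702376]
 [255.80718187 178.73945956]
 [255.98480037 123.32872144]]
```

View pics/w14m.png

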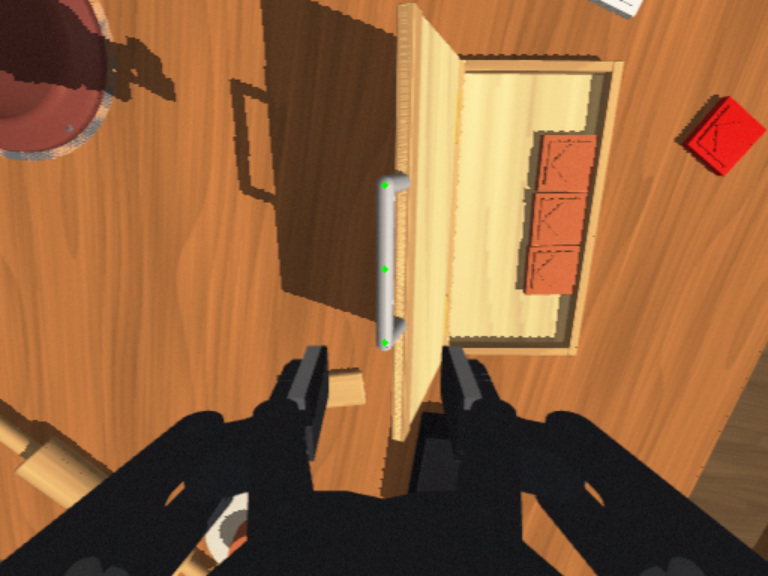

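```bash
python3 -m creep '[[0.5,0.002,0,0.0366,0,0,0],[0.5,0,0,0.0366,0,0,0],[0.5,0,0,0.0366,0,0,0],[0.5,0,0,0.0366,0,0,0],[0.5,0,0,0,0,0,0]]' 30; python3 -m creep '[[0,0,0,0,0,0,0],[0,0,0,0,0,0,0],[0,0,0,0,0,0,0],[0,0,0,0,0,0,0],[0,0,0,0,0,0,0]]' 30
```

```text
t: 26.6
tool_pos: [0.4261, -0.1063, 0.1988]
tool_rot: [-2.001, -2.405, 0.005]
contact_force: [-0.9, 0.1, -1.1]
opening: 0.0427
t: 27.1
tool_pos: [0.4297, -0.1086, 0.208]
tool_rot: [2.008, 2.411, 0.0]
contact_force: [-2.8, -0.9, 6.3]
opening: 0.0106
```

```bash
python3 -m creep '[[0,0,0.0068,-0.0023,0,0,0],[0,0,0.0068,-0.0022,0,0,0],[0,0,0.007,-0.0018,0,0,0],[0,0,0.0069,-0.0016,0,0,0],[0,0,0.007,-0.0013,0,0,0],[0,0,0.0071,-0.0012,0,0,0]]' 30; python3 -m creep '[[0,0,0.0071,-0.0008,0,0,0],[0,0,0.0072,-0.0007,0,0,0],[0,0,0.0071,-0.0003,0,0,0],[0,0,0.0071,-0.0002,0,0,0],[0,0,0,0,0,0,0],[0,0,0,0,0,0,0],[0,0,0,0,0,0,0],[0,0,0,0,0,0,0]]' 30; python3 - <<'E'
import sys;sys.path.insert(0,".")
from h import *
o=ctrl.get_obs();c=np.array([.582,-.080]);th=.179;Rm=np.array([[np.cos(th),-np.sin(th)],[np.sin(th),np.cos(th)]])
x=(o["tool_pos"][:2]-c)@Rm;print(x,o["tool_pos"][2],"lid est",np.arccos((x[0]+.085)/.205),o["contact_force"],o["opening"])
im=get_image("scene");cv2.imwrite("pics/s9.png",im[...,::-1]);k=calibration("scene")
for n in("lid","slip_jar","candle","tub","rib","tile1"):
  print(n,[(np.round(d["extent"]).tolist(),round(d["conf"],2)) for d in models.search_frame("scene",n)])
k2=calibration("wrist");get_image("wrist")
for d in models.search_frame("wrist","tile1"):
  e=d["extent"];print(np.round(e),d["conf"],((ray(k2,((e[0]+e[2])/2,(e[1]+e[3])/2),.020)[:2]-c)@Rm).round(4))
E
```

```text
t: 27.7
tool_pos: [0.4707, -0.1013, 0.2174]
tool_rot: [2.009, 2.411, -0.001]
contact_force: [0.8, -3.9, -4.9]
opening: 0.0105
t: 28.5
tool_pos: [0.4987, -0.0964, 0.2183]
tool_rot: [2.009, 2.411, -0.001]
contact_force: [1.1, -5.1, 1.8]
opening: 0.0108
[-0.08490588 -0.0012846 ] 0.21831232156189256 lid est 1.5703372041153851 [ 1.0565545  -5.08954487  1.80717891] 0.010759633935368006
lid [([184.0, 123.0, 243.0, 243.0], 0.72), ([182.0, 124.0, 294.0, 275.0], 0.62)]
slip_jar [([240.0, 227.0, 266.0, 252.0], 0.7), ([282.0, 98.0, 305.0, 128.0], 0.69), ([185.0, 122.0, 297.0, 276.0], 0.68)]
candle [([324.0, 72.0, 346.0, 133.0], 0.72)]
tub [([121.0, 273.0, 208.0, 364.0], 0.79)]
rib [([107.0, 246.0, 152.0, 270.0], 0.85)]
tile1 [([290.0, 160.0, 316.0, 182.0], 0.91), ([247.0, 213.0, 275.0, 232.0], 0.86), ([188.0, 127.0, 295.0, 277.0], 0.7), ([243.0, 225.0, 269.0, 252.0], 0.66), ([316.0, 207.0, 344.0, 232.0], 0.59), ([260.0, 198.0, 284.0, 214.0], 0.54)]
[330. 188. 376. 228.] 0.98 [ 0.0451 -0.0594]
[338.  87. 391. 140.] 0.88 [0.0446 0.0622]
[331. 138. 386. 188.] 0.73 [0.0451 0.0015]
[469.  51. 511. 124.] 0.56 [0.1869 0.0912]
```

```bash
python3 -m creep '[[0,0,0,0,0,0,0],[0,0,0,0,0,0,0],[0,0,0,0,0,0,0],[0,0,0,0,0,0,0],[0,0,0,0,0,0,0],[0,0,0,0,0,0,0]]' 30; python3 -c "from station import finish_job;print(finish_job())"
```

```text
t: 29.55
tool_pos: [0.4987, -0.0964, 0.2183]
tool_rot: [2.009, 2.411, -0.001]
contact_force: [0.2, -6.3, 2.2]
opening: 0.011
the job is handed in; nothing more can be done
None
```

The three tiles are in a closed row against the wall facing the hinge. The lid is gripped upright at its balance point. I handed the job in at 29.6 s, and no verdict came back.

- **Tiles:** the last wrist-camera measurement put the centres at x ≈ 45 mm in the case frame, at y ≈ −59, +2 and +62 mm. That makes the gaps add up to about 1–2 mm in all.
- **Lid:** the gripper holds the handle bar at 30 N, closed to about 11 mm on the 12 mm bar. The gripper position gives a lid angle of about 1.570 rad. It did not move over the last second before hand-in. The lid angle comes only from the gripper position; I did not view a picture of the upright lid.
- **Bystanders:** in the scene camera the jar, candlestick, tub and rib came out within about 3 pixels of their starting boxes, so they look unmoved.
- **What went wrong:** my first push, with the tool tilted 15°, rode up onto tile2 without moving it noticeably. I redid it lower and more upright. Closing the row then pulled tile1 and tile2 slightly off the wall, so I pressed those two back against it.

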